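# Weight down two bonded stiffeners while the adhesive sets

## Robot

A 6-joint arm with a two-finger parallel gripper is mounted at the origin on the work surface. World frame = base frame: x ahead of the robot, y to its left, z up, the work surface at z = 0. Lengths are in mm, angles in degrees, forces in N, time in s.
With the tool pointing down it reaches from about 325 to 850 mm from the base axis. Payload 15.5 kg.
Tool frame: the origin (TCP) lies on the front face of the gripper's body, between the roots of the fingers; the fingertips stand 78 mm ahead of it and the grasp point (between the pads) lies 60 mm ahead of it; x points along the fingers, z is the direction in which the jaws open and shut, and the axes are right-handed (so a half turn about x gives the same grasp; the last joint's range is limited). The gripper opens to 91 mm and grips with 3 to 60 N. Pads are 32 mm wide; open, the fingers measure 118 mm over their backs; the gripper's body (76 mm by 178 mm) begins 60 mm behind the grasp point.
Start: joints at [-76.003, 28.281, 77.091, -0, 74.628, -5.472], TCP at [208.313, -589.265, 292.215] pointing down, gripper open.
Joint ranges: [-166.48, 166.48], [-47.26, 123.95], [12.59, 153.08], [-70.14, 250.14], [6.76, 159.57], [-176.63, 176.63]. Speed limits (degrees/s): [108.29, 108.29, 147.25, 172.46, 172.46, 172.46].

## Interface

Orientations are given as [roll, pitch, yaw] about the fixed x, y, z axes, in that order (R = Rz(yaw) Ry(pitch) Rx(roll)).
In Python, from rig import monitor, vision, bot gives the robot as it stands.
- The arm moves only by the shell command python3 -m crank 'ROWS'. ROWS is a JSON object of lists of equal length, an entry for each row: "grip": the finger opening in mm, from 0 to 91.2; "dp": the shift along the world's x, y, z in mm, a list of three; "spin": the turn about the world's z in rad. In form: {"grip": [grip, ...], "dp": [[dx, dy, dz], ...], "spin": [spin, ...]}. A call has 1 to 20 rows; each row shifts and turns the pose as measured when the row begins; what a row does not reach is not made up. A row lasts 1/10 s, in which the tool goes at most 50 mm and 8.59 degrees, less where a joint would pass 70% of its speed; a pose out of reach is approached as far as the arm can. A call with a gripper value outside its range is refused whole. The fingers move at their own pace and stop on an object; the grip force is fixed at half the most. Time passes only in rows, so rows that do not move let the fingers close. It gives the time, the measured TCP pose, the force and the opening at its end, in the units of the state.
- monitor.observe(): the state, without advancing time (a new reading comes with each control period).
- vision.get_image(name): name is "scene" or "top"; returns (picture, depth): 420x560x3 uint8, red, green, blue; 420x560 float32, mm along the optical axis (not along the pixel's ray), 0 where there is no reading.
- vision.camera_info(name): a dict with "K" (3x3 intrinsics, pixels), "R" (3x3) and "t" (3): a world point X has camera coordinates R X + t. Camera axes: x right, y down, z forward; pixel columns grow to the right and rows downward; lengths in mm; the calibration is good to about 2 mm. A picture is of the moment at which its call begins. camera_info takes no time and is no camera call.
- bot.finish_job(): hands the job in, once; it reports no verdict.
The state is a dict: "clock": time; "joint_pos": joint angles; "joint_vel": joint speeds; "joint_torque": joint torques, N m; "position": TCP position; "orientation": TCP orientation; "force": force on the tool from outside, world axes, zero at the start; "torque": the same for the moment, N m; "finger_gap": finger opening in mm.
Only numpy, scipy, OpenCV 4.12 (cv2) and the standard library are available. Lean on these libraries where they do the work, as an engineer would, in place of code of your own. Each camera call takes 0.05 s, during which the arm holds its last target. There are 200 camera calls.

## Task

The stiffeners have just been bonded into the two grey trays and must be pressed while the adhesive sets. On each stiffener lay the green pressing block of matching length, centred on the flat top and in line with it, and stand a blue weight on the middle of each block: the large weight on the long block, the small weight on the short one. Set everything down gently, let go of it, and leave the tin and the aluminium offcut where they are.

Things in the scene. Friction and masses are not known exactly. Their poses are not given: they have to be found in the camera images.
- long_tray: long grey sheet-metal tray, 240 x 130 mm, walls 25 mm high and 3 mm thick, open side up, fixed to the bench between four rubber stops (22 mm across, 14 mm high). An aluminium stiffener 190 mm long with a flat top 44 mm wide is bonded along its middle. Origin: centre of the tray's underside; x along the stiffener, z up. Middle of the stiffener's flat top: (0, 0, +34 mm).
- short_tray: short grey sheet-metal tray, 160 x 130 mm, walls 25 mm high and 3 mm thick, open side up, fixed to the bench between four rubber stops (22 mm across, 14 mm high). An aluminium stiffener 110 mm long with a flat top 44 mm wide is bonded along its middle. Origin: centre of the tray's underside; x along the stiffener, z up. Middle of the stiffener's flat top: (0, 0, +34 mm).
- long_block: long green polyethylene pressing block, 180 mm long (its x), 56 mm wide (y), 24 mm high (z), 220 g, lying flat and loose on the bench. Origin: centre of its underside. It belongs on the long tray's stiffener.
- short_block: short green polyethylene pressing block, 100 mm long (its x), 56 mm wide (y), 24 mm high (z), 125 g, lying flat and loose on the bench. Origin: centre of its underside. It belongs on the short tray's stiffener.
- large_weight: large weight, loose, standing upright on the bench: a blue painted round body 58 mm across and 44 mm high, with a bare steel round grip on top, 20 mm across and 28 mm high (from 44 to 72 mm above the underside); about 720 to 980 g. Origin: centre of its underside; z up. It belongs on the long block.
- small_weight: small weight, loose, standing upright on the bench: a blue painted round body 40 mm across and 28 mm high, with a bare steel round grip on top, 20 mm across and 28 mm high (from 28 to 56 mm above the underside); about 260 to 360 g. Origin: centre of its underside; z up. It belongs on the short block.
- tin: primer tin with a yellow band and a plain steel lid without a grip, 53 mm across, 59 mm high, standing loose among the blocks and weights; a bystander, to be left where it is. Origin: centre of its underside.
- offcut: bare aluminium box-section offcut, 120 mm long (its x), 40 mm wide, 25 mm high, open at both ends, lying loose among the blocks and weights; a bystander, to be left where it is. Origin: centre of its underside.
Not all that is in view belongs to the job. What is shaped like the large_weight but orange or red is not meant.

How it is judged:
By the outcome, as a careful person would: the job done as asked, in the order asked, and still so for the second after the job is handed in, with the robot touching nothing.
It also fails if it takes over 109 s, if anything falls off the work surface, if the arm or the gripper's body presses on something with over 40 N, if the wrist force passes 120 N, or if a joint passes its speed limit or range.

## Working session

There is one attempt and no reset: what is moved stays moved. The work goes in short steps, Python scripts to look and compute and a shell command to move; the robot and the scene stay as the last step left them, time stands still between calls to the robot, and variables do not carry over. Pictures are saved under pics/ and viewed, about 12 in all and at most 16, crops included, and the job is handed in when it is done.

```bash
ls; mkdir -p pics; python3 - <<'E'
from rig import monitor, vision, bot
import cv2,numpy as np
for n in("scene","top"):
    im,d=vision.get_image(n); cv2.imwrite(f"pics/{n}0.png",cv2.cvtColor(im,cv2.COLOR_RGB2BGR)); np.save(f"pics/{n}0.npy",d)
    c=vision.camera_info(n); print(n,np.round(c["K"],1).tolist(),np.round(c["R"],3).tolist(),np.round(c["t"],1).tolist())
s=monitor.observe(); print(s)
E
```

```text
pics
scene [[544.3, 0.0, 276.9], [0.0, 544.3, 208.7], [0.0, 0.0, 1.0]] [[0.432, 0.902, 0.012], [0.757, -0.356, -0.548], [-0.49, 0.246, -0.836]] [-217.1, -358.3, 1599.7]
top [[420.0, 0.0, 270.8], [0.0, 420.0, 214.8], [0.0, 0.0, 1.0]] [[0.008, -1.0, 0.013], [-0.994, -0.009, -0.109], [0.109, -0.012, -0.994]] [-0.7, 534.5, 996.7]
{'clock': 0.1, 'joint_pos': array([-7.60010672e+01,  2.83127644e+01,  7.71237348e+01,  4.97834731e-04,
        7.46277487e+01, -5.47250895e+00]), 'joint_vel': array([-0.0322239 , -0.05738717, -0.09031085, -0.09607184, -0.02658982,
       -0.10621215]), 'joint_torque': array([ 3.54210737e-03, -8.80235553e+01, -3.82543731e+01,  7.10483361e-02,
        4.83187067e-02, -1.77258443e-05]), 'position': array([ 208.27137317, -589.00873052,  291.68129735]), 'orientation': array([174.09954956,  89.93575028, 103.57085903]), 'force': array([-0.38545031,  0.54856471,  0.60077856]), 'torque': array([ 0.01971054, -0.01370339, -0.02953266]), 'finger_gap': 91.38659454929858}
```

View pics/scene0.png

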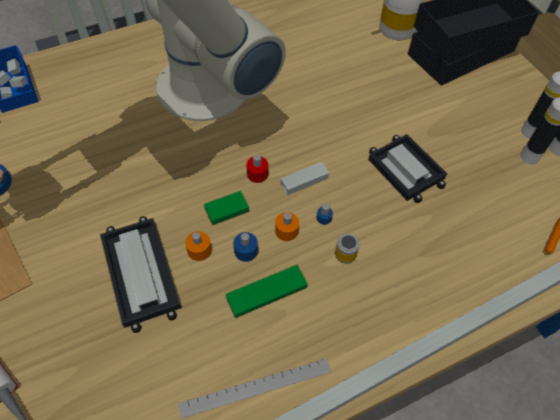

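View pics/top0.png

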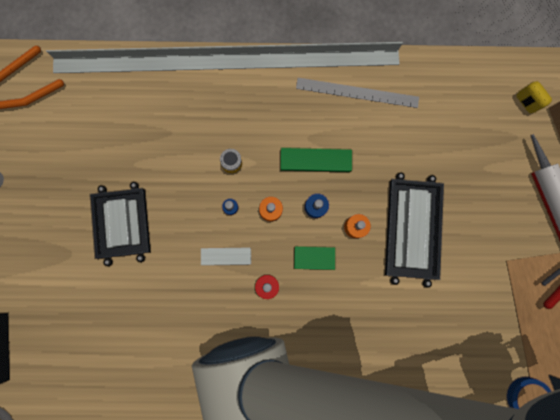

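The top view shows these candidates:
- **Large blue weight:** (317,206). The orange look-alikes at (271,209) and (358,226) and the red one at (267,287) are to be avoided.
- **Small blue weight:** (230,207). The tin is at (230,160).
- **Blocks:** long green at (316,160), short green at (315,258). The aluminium offcut is at (225,256).
- **Trays:** long at (414,229), short at (120,223).

Next I'll measure them and check close crops.

```bash
cat > h.py <<'E'
import cv2,numpy as np
from rig import monitor, vision
def grab(n):
    im,d=vision.get_image(n); return im,d
def ray(n,uv,z):
    c=vision.camera_info(n);K,R,t=[np.array(c[k],float) for k in("K","R","t")]
    uv=np.atleast_2d(np.array(uv,float)); p=np.c_[uv,np.ones(len(uv))]@np.linalg.inv(K).T@R
    C=-R.T@t; return C+p*((z-C[2])/p[:,2])[:,None]
def cloud(n,d):
    c=vision.camera_info(n);K,R,t=[np.array(c[k],float) for k in("K","R","t")]
    v,u=np.mgrid[:d.shape[0],:d.shape[1]]
    p=np.stack([u,v,np.ones_like(u)],-1)@np.linalg.inv(K).T*d[...,None]
    return (p-t)@R
def masks(im):
    h=cv2.cvtColor(im,cv2.COLOR_RGB2HSV); 
    g=cv2.inRange(h,(45,90,40),(80,255,255)); b=cv2.inRange(h,(100,100,40),(130,255,255)); return g,b
def rects(m,amin=60):
    cs,_=cv2.findContours(m,cv2.RETR_EXTERNAL,cv2.CHAIN_APPROX_NONE)
    return [c[:,0,:] for c in cs if cv2.contourArea(c)>amin]
def wrect(n,c,z):
    w=ray(n,c,z)[:,:2].astype(np.float32); (cx,cy),(a,b),th=cv2.minAreaRect(w)
    if a<b:a,b,th=b,a,th+90
    return round(cx,1),round(cy,1),round(a,1),round(b,1),round((th+90)%180-90,2)
E
python3 - <<'E'
from h import *
for n in("scene","top"):
    im=cv2.cvtColor(cv2.imread(f"pics/{n}0.png"),cv2.COLOR_BGR2RGB); d=np.load(f"pics/{n}0.npy")
    g,b=masks(im); P=cloud(n,d)
    for m,z,nm in((g,24,"g"),(b,36,"b")):
        for c in rects(m): 
            print(n,nm,c.mean(0).round(),wrect(n,c,z), "cloudz",np.median(P[c[:,1],c[:,0],2]).round(1))
    print("floor z",[P[v,u].round(1).tolist() for v,u in ((330,150),(120,240))])
    if n=="top":
        for nm,u0,u1,v0,v1 in(("L",385,445,175,285),("S",90,152,182,265)):
            Q=P[v0:v1,u0:u1].reshape(-1,3); print(nm,np.histogram(Q[:,2],bins=np.arange(-6,50,4)))
            k=(abs(Q[:,2]-34)<5); print(cv2.minAreaRect(Q[k][:,:2].astype(np.float32)))
        r=(v0+v1)//2
        print(P[r,90:152].round(0)[:,1:].tolist())
im=cv2.imread("pics/top0.png")
A=cv2.resize(im[175:285,380:450],None,fx=5,fy=5,interpolation=3);B=cv2.resize(im[175:285,85:155],None,fx=5,fy=5,interpolation=3)
cv2.imwrite("pics/tr.png",np.hstack([B,A]))
cv2.imwrite("pics/mid.png",cv2.resize(im[140:300,190:380],None,fx=4,fy=3.7,interpolation=3))
E
```

```text
scene g [266. 290.] (679.3, -110.6, 179.5, 61.6, 89.2) cloudz 22.0
scene g [226. 207.] (435.4, -106.4, 100.5, 66.0, 89.14) cloudz 22.7
scene b [550. 325.] (1019.5, 405.9, 67.8, 29.9, -88.15) cloudz -687.6
scene b [245. 245.] (562.4, -111.9, 72.1, 51.5, -24.42) cloudz 43.4
scene b [324. 215.] (566.0, 95.1, 42.9, 33.9, -28.74) cloudz 27.4
scene b [  4. 179.] (127.6, -577.1, 93.2, 24.1, -10.12) cloudz 23.7
scene b [13. 82.] (-235.7, -495.7, 263.1, 98.8, 0.15) cloudz 16.4
floor z [[646.1, -377.1, -1.2], [165.1, 46.5, -0.8]]
top g [315. 258.] (431.2, -102.1, 98.0, 54.5, 88.94) cloudz 23.4
top g [316. 159.] (675.3, -106.8, 177.5, 57.4, 89.43) cloudz 22.6
top b [525. 390.] (127.0, -597.5, 97.1, 51.0, -62.99) cloudz 23.9
top b [230. 207.] (552.6, 103.8, 36.4, 34.3, 45.61) cloudz 27.2
top b [316. 206.] (557.2, -106.6, 57.6, 51.6, -44.76) cloudz 42.6
floor z [[253.1, 295.3, -1.4], [781.8, 84.6, 2.3]]
L (array([ 158, 1149, 1617,  555,  190,  182,  150,  796,  355,  722,  677,
         22,    0]), array([-6, -2,  2,  6, 10, 14, 18, 22, 26, 30, 34, 38, 42, 46]))
((503.0982666015625, -347.55328369
[... 534 characters left out ...]
18.0, 5.0], [414.0, 9.0], [412.0, 7.0], [411.0, 4.0], [398.0, 32.0], [395.0, 34.0], [392.0, 35.0], [389.0, 35.0], [385.0, 39.0], [383.0, 39.0], [384.0, 29.0], [380.0, 34.0], [377.0, 36.0], [375.0, 34.0], [373.0, 33.0], [369.0, 37.0], [368.0, 35.0], [365.0, 34.0], [363.0, 35.0], [361.0, 35.0], [358.0, 35.0], [355.0, 36.0], [353.0, 35.0], [353.0, 28.0], [353.0, 20.0], [354.0, 10.0], [353.0, 5.0], [350.0, 8.0], [348.0, 6.0], [346.0, 5.0], [343.0, 5.0], [341.0, 5.0], [338.0, 7.0], [337.0, 3.0], [334.0, 3.0], [332.0, 1.0], [329.0, 4.0], [327.0, 3.0], [317.0, 27.0], [316.0, 23.0], [314.0, 23.0], [311.0, 24.0], [310.0, 17.0], [310.0, 11.0], [311.0, -2.0], [308.0, -1.0], [305.0, 1.0], [303.0, -0.0]]
```

View pics/tr.png

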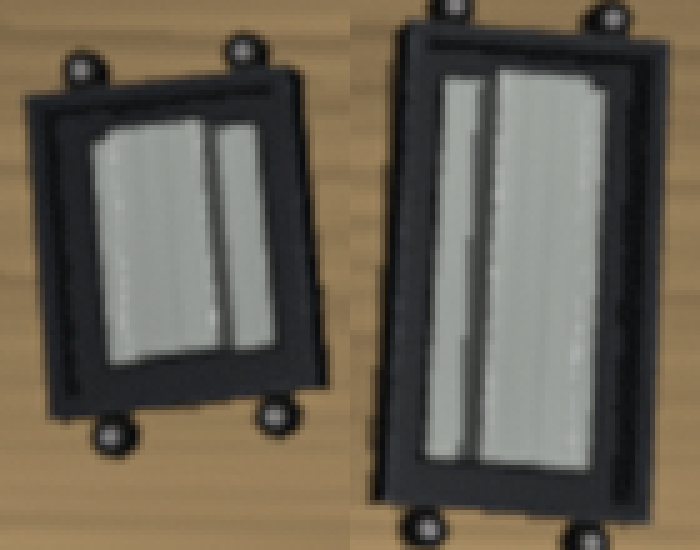

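View pics/mid.png

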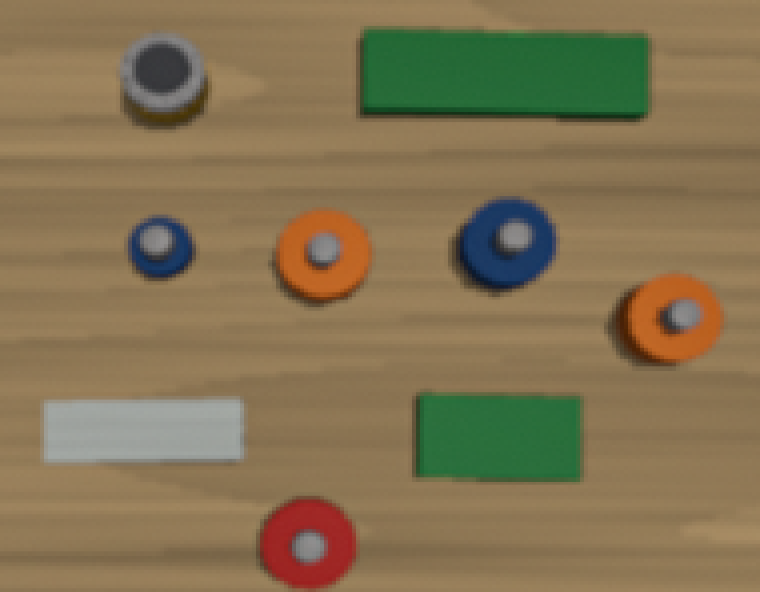

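```bash
cat >> h.py <<'E'
from scipy.spatial.transform import Rotation as Ro
def jaw():
    s=monitor.observe(); R=Ro.from_euler("xyz",s["orientation"],degrees=True).as_matrix()
    z=R[:,2]; return s["clock"],s["position"].round(1).tolist(),round((np.degrees(np.arctan2(z[1],z[0]))+90)%180-90,2),R[:,0].round(3).tolist()
E
python3 - <<'E'
from h import *
print(jaw())
for n in("top","scene"):
    im=cv2.cvtColor(cv2.imread(f"pics/{n}0.png"),cv2.COLOR_BGR2RGB); h=cv2.cvtColor(im,cv2.COLOR_RGB2HSV)
    S=4; big=cv2.resize(im,None,fx=S,fy=S,interpolation=cv2.INTER_CUBIC); hb=cv2.cvtColor(big,cv2.COLOR_RGB2HSV)
    up=lambda c:(c+.5)/S-.5
    w=cv2.inRange(hb,(0,0,135),(180,40,255)); k=cv2.inRange(hb,(0,0,0),(180,255,62))
    boxes=dict(top=dict(L=(380,170,450,290),S=(85,175,155,270)),scene=dict(L=(95,210,190,330),S=(360,130,450,205)))[n]
    for nm,(u0,v0,u1,v1) in boxes.items():
        for mk,z,lab in((w,34,"white"),(k,25,"tray")):
            mm=np.zeros_like(mk); mm[v0*S:v1*S,u0*S:u1*S]=mk[v0*S:v1*S,u0*S:u1*S]
            if lab=="tray": mm=cv2.morphologyEx(mm,cv2.MORPH_OPEN,np.ones((45,45)) ) if 0 else mm
            for c in rects(mm,1500): print(n,nm,lab,up(c.mean(0)).round(),wrect(n,up(c.astype(float)),z))
    # steel grips: grey bright blobs, centre
    if n=="top":
        for nm,(u,v),z in(("large",(318,204),72),("small",(229,205),56)):
            mm=np.zeros_like(w); r=11*S; mm[v*S-r:v*S+r,u*S-r:u*S+r]=cv2.inRange(hb,(0,0,110),(180,70,255))[v*S-r:v*S+r,u*S-r:u*S+r]
            for c in rects(mm,150): print(nm,up(c.mean(0)),cv2.minEnclosingCircle(c)[1]/S,ray(n,up(c.mean(0)),z).round(1), ray(n,up(c.mean(0)),z-5).round(1))
E
```

```text
(0.1, [208.3, -589.0, 291.7], np.float64(-70.53), [-0.0, 0.001, -1.0])
top L white [400. 228.] (504.9, -311.3, 183.1, 14.9, -4.39)
top L white [418. 229.] (505.0, -355.0, 189.0, 51.0, -4.41)
top L tray [413. 231.] (503.9, -347.1, 277.0, 136.0, -4.33)
top S white [134. 222.] (514.5, 335.7, 105.6, 16.0, 7.69)
top S white [116. 223.] (511.6, 378.3, 110.1, 51.5, 7.76)
top S tray [120. 224.] (511.3, 370.9, 198.7, 134.3, 7.46)
large [318.64351852 202.99845679] 3.7043988704681396 [[ 558.8 -107.9   72. ]] [[ 559.5 -108.5   67. ]]
small [228.63765823 204.21360759] 3.619541883468628 [[556.  104.8  56. ]] [[556.7 105.3  51. ]]
scene L white [154. 268.] (520.6, -321.6, 183.5, 14.1, -4.27)
scene L white [135. 271.] (508.4, -360.9, 202.2, 58.6, -4.44)
scene L tray [139. 272.] (511.9, -353.0, 282.3, 128.9, -4.24)
scene S white [397. 173.] (529.4, 327.4, 105.5, 16.0, 7.35)
scene S white [408. 161.] (510.0, 373.8, 108.6, 42.9, 7.21)
scene S tray [409. 170.] (519.7, 367.6, 200.7, 141.9, 7.37)
```

```bash
python3 -m crank '{"grip":[91,91,91,91,91,91,91,91,91,91,91,91,91,91,91,91],"dp":[[32,33,0],[32,33,0],[32,33,0],[32,33,0],[32,33,0],[32,33,0],[32,33,0],[32,33,0],[32,33,0],[32,33,0],[32,33,0],[32,33,0],[32,33,0],[32,33,0],[10,10,0],[0,0,0]],"spin":[0.085,0.085,0.085,0.085,0.085,0.085,0.085,0.085,0.085,0.085,0.085,0.085,0.085,0.085,0.03,0]}'; python3 -c "
from h import *;print(jaw())"
```

```text
clock: 1.7
position: [678.4, -93.8, 286.6]
orientation: [171.8, 89.6, 173.9]
force: [-0.2, -1.2, -0.0]
finger_gap: 90.8
(1.7, [678.4, -93.8, 286.6], np.float64(2.12), [-0.007, 0.001, -1.0])
```

```bash
python3 -m crank '{"grip":[91,91,91,91,91,91],"dp":[[-1,-14,-45],[0,0,-45],[0,0,-45],[0,0,-25],[0,0,0],[0,0,0]],"spin":[-0.047,0,0,0,0,0]}'; python3 - <<'E'
from h import *
print(jaw())
for n in("top","scene"):
    im,d=grab(n)
    a,b=(im[80:240,230:430],4) if n=="top" else (im[200:340,180:380],4)
    cv2.imwrite(f"pics/p1{n}.png",cv2.resize(cv2.cvtColor(a,cv2.COLOR_RGB2BGR),None,fx=3,fy=3,interpolation=3))
E
```

```text
clock: 2.3
position: [673.1, -113.7, 123.4]
orientation: [-172.8, 89.7, -174.1]
force: [0.3, -0.1, 0.6]
finger_gap: 90.8
(2.3, [673.1, -113.7, 123.4], np.float64(-1.25), [-0.006, -0.001, -1.0])
```

View pics/p1scene.png

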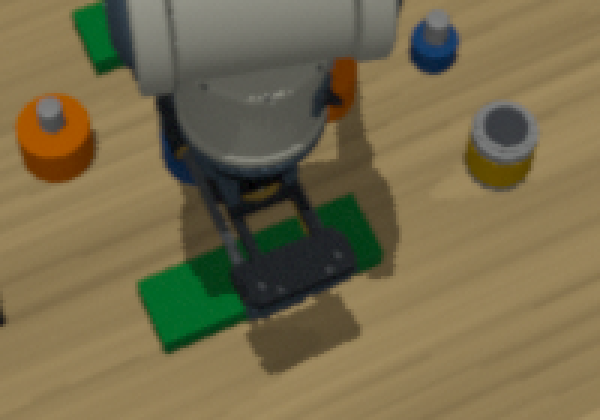

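The scene crop shows the fingers straddling the long block (near finger at about (290,265)) with no neighbour close. I'll correct by a few mm and go down.

```bash
python3 -m crank '{"grip":[91,91,91,91,91],"dp":[[3,6,-15],[1,0,-15],[0,0,-8],[0,0,-2],[0,0,0]],"spin":[0.01,0,0,0,0]}'; python3 -c "
from h import *;print(jaw())"
```

```text
clock: 2.9
position: [679.7, -107.2, 84.5]
orientation: [-56.8, 89.8, -57.4]
force: [-0.6, -0.9, -0.5]
finger_gap: 90.9
(2.9, [679.7, -107.2, 84.5], np.float64(-0.59), [0.002, -0.002, -1.0])
```

```bash
python3 -m crank '{"grip":[40,40,40,40,40,40,40,40],"dp":[[0,0,-1],[0,0,0],[0,0,0],[0,0,0],[0,0,0],[0,0,0],[0,0,0],[0,0,0]],"spin":[0,0,0,0,0,0,0,0]}'
```

```text
clock: 3.7
position: [679.8, -107.3, 84.3]
orientation: [-48.3, 89.8, -48.9]
force: [-0.5, 0.4, -1.4]
finger_gap: 55.6
```

```bash
python3 -m crank '{"grip":[40,40,40,40,40,40,40,40,40,40,40,40,40,40,40,40,40,40,40,40],"dp":[[0,0,15],[0,0,35],[0,0,35],[0,0,35],[-11.5,-16,0],[-11.5,-16,0],[-11.5,-16,0],[-11.5,-16,0],[-11.5,-16,0],[-11.5,-16,0],[-11.5,-16,0],[-11.5,-16,0],[-11.5,-16,0],[-11.5,-16,0],[-11.5,-16,0],[-11.5,-16,0],[-11.5,-16,0],[-11.5,-16,0],[0,0,0],[0,0,0]],"spin":[0,0,0,0,-0.117,-0.117,-0.117,-0.117,-0.117,-0.117,-0.117,-0.117,-0.117,-0.117,-0.117,-0.117,-0.117,-0.117,0,0]}'; python3 - <<'E'
from h import *
print(jaw())
for n in("top","scene"):
    im,d=grab(n)
    a=im[150:300,330:500] if n=="top" else im[190:340,60:260]
    cv2.imwrite(f"pics/p2{n}.png",cv2.resize(cv2.cvtColor(a,cv2.COLOR_RGB2BGR),None,fx=3.5,fy=3.5,interpolation=3))
E
```

```text
clock: 5.7
position: [511.9, -339.0, 232.1]
orientation: [19.7, 89.0, -78.5]
force: [0.2, -0.7, -2.3]
finger_gap: 55.7
(5.7, [511.9, -339.0, 232.1], np.float64(81.75), [0.004, -0.017, -1.0])
```

View pics/p2scene.png

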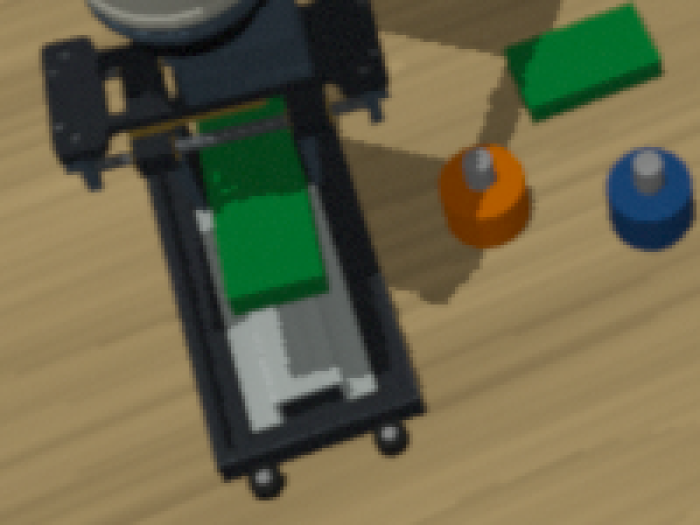

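Scene crop: the block is held square over the long tray, its free end at about (275,290). The stiffener end shows below it at about (310,385).

```bash
python3 -m crank '{"grip":[40,40,40,40,40,40],"dp":[[-3,-6,-25],[-3,-5,-30],[0,0,-20],[0,0,-10],[0,0,0],[0,0,0]],"spin":[0.03,0.03,0.005,0,0,0]}'; python3 - <<'E'
from h import *
print(jaw())
for n in("top","scene"):
    im,d=grab(n); g,b=masks(im); c=max(rects(g[:, :] if 0 else g),key=lambda c:-abs(c.mean(0)[0]-(410 if n=="top" else 150)))
    print(n,c.mean(0),wrect(n,c,80))
    a=im[150:300,330:500] if n=="top" else im[200:340,80:220]
    cv2.imwrite(f"pics/p3{n}.png",cv2.resize(cv2.cvtColor(a,cv2.COLOR_RGB2BGR),None,fx=4,fy=4,interpolation=3))
E
```

```text
clock: 6.4
position: [509.3, -347.1, 146.9]
orientation: [27.5, 88.8, -66.2]
force: [0.5, -0.5, -2.7]
finger_gap: 55.7
(6.4, [509.3, -347.1, 146.9], np.float64(86.29), [0.008, -0.019, -1.0])
top [425.18333333 191.08333333] (585.0, -353.9, 58.9, 30.9, -89.41)
scene [140.39694656 271.77099237] (546.0, -350.9, 111.4, 57.9, -4.49)
```

View pics/p3scene.png

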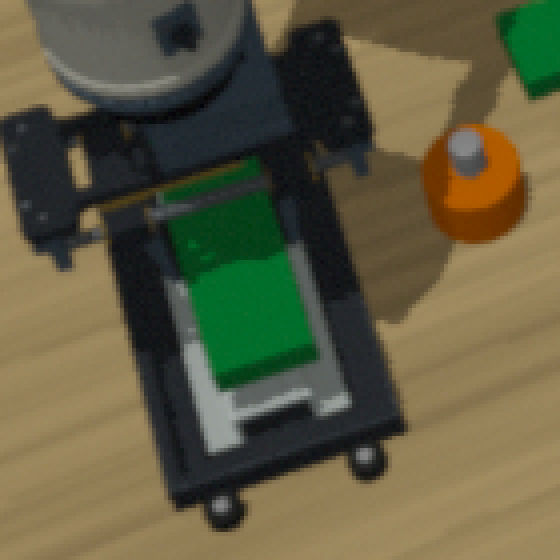

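The block's free end reads x≈600 in the top view, as the TCP predicts. I'll correct by (-5,-2.5) mm and lower.

```bash
python3 -m crank '{"grip":[40,40,40,40,40,40],"dp":[[-3,-2,-6],[-2,0,-6],[0,0,-5],[0,0,-2],[0,0,0],[0,0,0]],"spin":[-0.01,0,0,0,0,0]}';  python3 -c "
from h import *;print(jaw())"
```

```text
clock: 7.1
position: [504.5, -350.1, 128.5]
orientation: [31.5, 88.6, -62.9]
force: [-0.2, -0.4, -2.6]
finger_gap: 55.6
(7.1, [504.5, -350.1, 128.5], np.float64(85.64), [0.011, -0.022, -1.0])
```

```bash
python3 -m crank '{"grip":[40,40,40,40,40,40,40],"dp":[[0,1,-3],[0,0,-3],[0,0,-2],[0,0,-1],[0,0,-1],[0,0,-1],[0,0,0]],"spin":[0,0,0,0,0,0,0]}';  python3 -c "
from h import *;print(jaw())"
```

```text
clock: 7.8
position: [505.0, -349.1, 118.8]
orientation: [33.1, 88.5, -61.2]
force: [-1.1, 0.8, -2.5]
finger_gap: 55.9
(7.8, [505.0, -349.1, 118.8], np.float64(85.65), [0.012, -0.023, -1.0])
```

```bash
python3 -m crank '{"grip":[40,40,40],"dp":[[0,0,-1],[0,0,-0.5],[0,0,0]],"spin":[0,0,0]}'; python3 -m crank '{"grip":[40,40,40],"dp":[[0,0,-1],[0,0,-0.5],[0,0,0]],"spin":[0,0,0]}'
```

```text
clock: 8.1
position: [505.0, -349.1, 118.7]
orientation: [33.7, 88.5, -60.6]
force: [-0.5, 1.3, -0.8]
finger_gap: 55.8
clock: 8.4
position: [505.0, -349.1, 118.7]
orientation: [34.2, 88.4, -60.1]
force: [-1.1, 0.6, -0.4]
finger_gap: 55.5
```

```bash
python3 -m crank '{"grip":[40,40,40],"dp":[[0,0,-2],[0,0,-1],[0,0,0]],"spin":[0,0,0]}'; python3 - <<'E'
from h import *
print(jaw())
im,d=grab("scene"); a=im[200:340,80:220]
cv2.imwrite(f"pics/p4.png",cv2.resize(cv2.cvtColor(a,cv2.COLOR_RGB2BGR),None,fx=4,fy=4,interpolation=3))
E
```

```text
clock: 8.7
position: [505.0, -349.2, 117.9]
orientation: [35.1, 88.4, -59.2]
force: [-0.0, 0.4, -2.0]
finger_gap: 55.6
(8.7, [505.0, -349.2, 117.9], np.float64(85.63), [0.015, -0.025, -1.0])
```

View pics/p4.png

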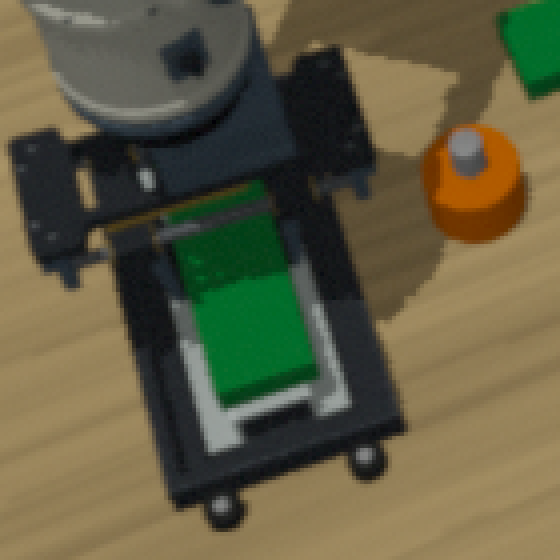

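```bash
python3 -m crank '{"grip":[40,40],"dp":[[0,-1,-2.5],[0,0,-1.5]],"spin":[0,0]}'; python3 -m crank '{"grip":[40,40],"dp":[[0,0,-2],[0,0,-1]],"spin":[0,0]}'
```

```text
clock: 8.95
position: [505.3, -349.4, 116.5]
orientation: [37.8, 88.4, -56.6]
force: [-10.4, 2.8, 34.8]
finger_gap: 55.9
clock: 9.15
position: [505.2, -349.3, 116.5]
orientation: [38.3, 88.3, -56.1]
force: [-4.0, 3.1, 11.0]
finger_gap: 55.9
```

```bash
python3 -m crank '{"grip":[80,80,80,80,80,80,80,80,80,80,80],"dp":[[0,0,0.5],[0,0,0],[0,0,0],[0,0,0],[0,0,15],[0,0,30],[0,0,40],[0,0,40],[0,0,20],[0,0,0],[0,0,0]],"spin":[0,0,0,0,0,0,0,0,0,0,0]}';  python3 -c "
from h import *;print(jaw())"
```

```text
clock: 10.25
position: [504.4, -348.8, 264.0]
orientation: [36.2, 88.5, -58.1]
force: [0.2, -0.4, -0.7]
finger_gap: 80.0
(10.25, [504.4, -348.8, 264.0], np.float64(85.64), [0.014, -0.023, -1.0])
```

```bash
python3 -m crank '{"grip":[80,80,80,80,80,91,91,91,91,91,91,91,91,91,91,91],"dp":[[-5,17,0],[-5,17,0],[-5,17,0],[-5,17,0],[-5,17,0],[-5,17,0],[-5,17,0],[-5,17,0],[-5,17,0],[-5,17,0],[-5,17,0],[-5,17,0],[-5,17,0],[-5,17,0],[0,0,0],[0,0,0]],"spin":[0.114,0.114,0.114,0.114,0.114,0.114,0.114,0.114,0.114,0.114,0.114,0.114,0.114,0.11,0,0]}'; cat > chk.py <<'E'
from h import *
import sys
print(jaw())
def chk(tag,boxes):
  ims=[]
  for n in("top","scene"):
    im,d=grab(n); S=4; big=cv2.resize(im,None,fx=S,fy=S,interpolation=cv2.INTER_CUBIC); hb=cv2.cvtColor(big,cv2.COLOR_RGB2HSV)
    g=cv2.inRange(hb,(45,90,30),(80,255,255)); w=cv2.inRange(hb,(0,0,110),(180,45,255)); up=lambda c:(c+.5)/S-.5
    u0,v0,u1,v1=boxes[n]
    for lab,m,z in(("green",g,58),("white",w,34)):
        mm=np.zeros_like(m); mm[v0*S:v1*S,u0*S:u1*S]=m[v0*S:v1*S,u0*S:u1*S]
        for c in rects(mm,600): print(n,lab,up(c.mean(0)).round(),wrect(n,up(c.astype(float)),z))
    a=cv2.cvtColor(im[v0:v1,u0:u1],cv2.COLOR_RGB2BGR); ims.append(cv2.resize(a,(int(a.shape[1]*500/a.shape[0]),500),interpolation=3))
  cv2.imwrite(f"pics/{tag}.png",np.hstack(ims))
E
python3 - <<'E'
from chk import *
chk("L1",dict(top=(375,165,455,295),scene=(90,210,195,335)))
E
```

```text
clock: 11.85
position: [423.2, -98.6, 241.7]
orientation: [128.5, 89.0, 129.0]
force: [-0.5, -0.1, 0.4]
finger_gap: 91.2
(11.85, [423.2, -98.6, 241.7], np.float64(0.45), [-0.01, 0.013, -1.0])
top green [420. 214.] (534.4, -349.3, 120.6, 62.8, -4.07)
top white [420. 269.] (406.8, -359.6, 143.8, 53.6, -16.62)
top white [389. 257.] (430.6, -293.6, 172.8, 92.4, -1.1)
top white [399. 210.] (546.1, -314.5, 103.1, 17.3, -4.49)
scene green [137. 262.] (505.5, -351.2, 191.6, 60.8, -4.77)
scene white [130. 282.] (516.7, -385.8, 182.0, 62.2, 12.24)
scene white [156. 269.] (521.4, -316.3, 186.0, 16.9, -7.92)
```

View pics/L1.png

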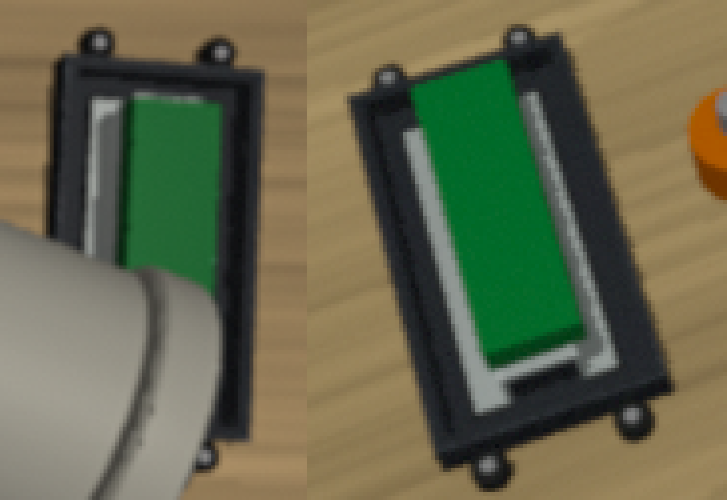

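The long block looks centred and straight on its stiffener, with even white margins on both sides in the scene view. Next is the short block.

```bash
python3 -m crank '{"grip":[91,91,91,91,91,91,91],"dp":[[5,-2,-30],[5,-2,-30],[0,0,-30],[0,0,-20],[0,0,-8],[0,0,0],[0,0,0]],"spin":[-0.013,-0.013,0,0,0,0,0]}';  python3 -c "
from h import *;print(jaw())"
```

```text
clock: 12.65
position: [436.5, -107.9, 120.0]
orientation: [116.5, 89.3, 114.5]
force: [-0.3, -0.3, 1.2]
finger_gap: 91.1
(12.65, [436.5, -107.9, 120.0], np.float64(-2.0), [-0.005, 0.011, -1.0])
```

```bash
python3 -m crank '{"grip":[91,91,91,91,91],"dp":[[-4,5,-14],[0,0,-12],[0,0,-6],[0,0,-2],[0,0,0]],"spin":[0.015,0,0,0,0]}';  python3 -c "
from h import *;print(jaw())"
```

```text
clock: 13.15
position: [435.2, -104.3, 89.3]
orientation: [72.1, 89.5, 70.8]
force: [0.3, 0.1, -0.5]
finger_gap: 91.0
(13.15, [435.2, -104.3, 89.3], np.float64(-1.23), [0.003, 0.008, -1.0])
```

```bash
python3 -m crank '{"grip":[91,91,91,40,40,40,40,40,40,40,40],"dp":[[-1,1.5,-4],[0,0,-2],[0,0,0],[0,0,0],[0,0,0],[0,0,0],[0,0,0],[0,0,0],[0,0,0],[0,0,0],[0,0,0]],"spin":[0,0,0,0,0,0,0,0,0,0,0]}';  python3 -c "
from h import *;print(jaw())"
```

```text
clock: 14.25
position: [434.8, -103.0, 84.3]
orientation: [58.4, 89.5, 57.2]
force: [-0.3, -0.3, -0.4]
finger_gap: 55.8
(14.25, [434.8, -103.0, 84.3], np.float64(-1.24), [0.005, 0.007, -1.0])
```

```bash
python3 -m crank '{"grip":[40,40,40,40,40,40,40,40,40,40,40,40,40,40,40,40,40,40,40,40],"dp":[[0,0,20],[0,0,45],[0,0,45],[0,0,40],[5,31,0],[5,31,0],[5,31,0],[5,31,0],[5,31,0],[5,31,0],[5,31,0],[5,31,0],[5,31,0],[5,31,0],[5,31,0],[5,31,0],[5,31,0],[5,31,0],[3,20,0],[0,0,0]],"spin":[0,0,0,0,0.119,0.119,0.119,0.119,0.119,0.119,0.119,0.119,0.119,0.119,0.119,0.119,0.119,0.119,0,0]}';  python3 -c "
from h import *;print(jaw())"
```

```text
clock: 16.25
position: [505.2, 370.0, 239.4]
orientation: [60.6, 89.5, 158.8]
force: [0.2, 0.0, -2.0]
finger_gap: 55.7
(16.25, [505.2, 370.0, 239.4], np.float64(-81.86), [-0.008, 0.003, -1.0])
```

```bash
python3 -m crank '{"grip":[40,40,40,40,40,40,40],"dp":[[4,2,-25],[3,2,-30],[0,0,-25],[0,0,-12],[0,0,-4],[0,0,0],[0,0,0]],"spin":[-0.005,0,0,0,0,0,0]}';  python3 - <<'E'
from chk import *
chk("S0",dict(top=(75,165,165,275),scene=(355,115,460,215)))
E
```

```text
clock: 16.95
position: [512.0, 372.3, 141.7]
orientation: [60.1, 89.6, 157.9]
force: [-0.0, -0.4, -1.5]
finger_gap: 55.9
(16.95, [512.0, 372.3, 141.7], np.float64(-82.22), [-0.007, 0.003, -1.0])
top green [113. 236.] (477.2, 375.2, 64.2, 26.6, -82.28)
top white [ 78. 267.] (402.8, 467.0, 51.6, 21.9, 33.25)
top white [ 76. 211.] (541.1, 472.1, 44.5, 13.2, 3.36)
scene green [419. 159.] (528.6, 386.5, 72.6, 65.9, -82.79)
scene white [407. 183.] (569.8, 332.8, 26.9, 19.4, 8.8)
```

View pics/S0.png

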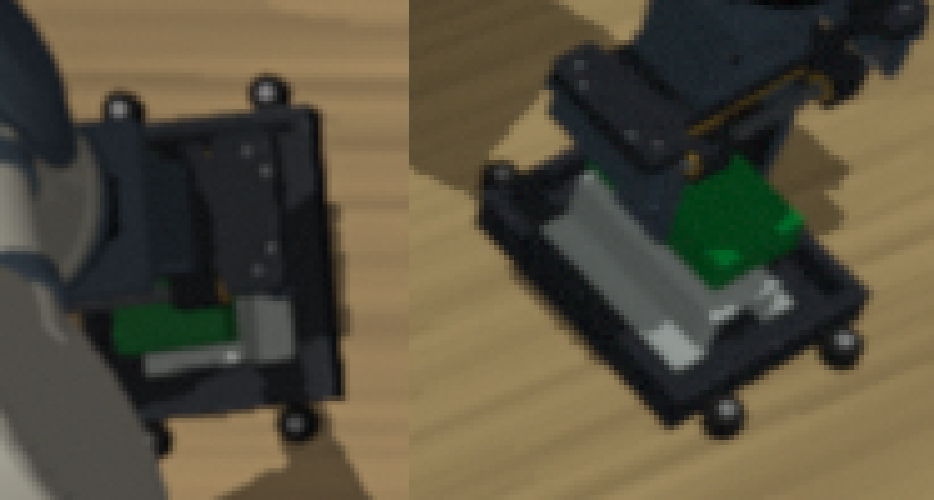

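The short block hangs aligned over the short stiffener. Lowering.

```bash
python3 -m crank '{"grip":[40,40,40,40,40],"dp":[[0.5,2,-8],[0,0,-7],[0,0,-4],[0,0,-2],[0,0,0]],"spin":[0,0,0,0,0]}'; python3 -m crank '{"grip":[40,40],"dp":[[0,0,-1],[0,0,-1]],"spin":[0,0]}';python3 -c "
from h import *;print(jaw())"
```

```text
clock: 17.55
position: [513.1, 375.0, 120.5]
orientation: [37.1, 89.6, 134.9]
force: [-0.5, 0.6, -1.2]
finger_gap: 56.5
clock: 17.75
position: [513.2, 375.1, 118.5]
orientation: [36.1, 89.6, 133.9]
force: [1.2, -0.7, -0.7]
finger_gap: 55.6
(17.75, [513.2, 375.1, 118.5], np.float64(-82.2), [-0.004, 0.004, -1.0])
```

```bash
python3 -m crank '{"grip":[40,40],"dp":[[-1,-1.3,-1],[0,0,-0.7]],"spin":[0,0]}'; python3 -m crank '{"grip":[40,40],"dp":[[0,0,-1],[0,0,-0.5]],"spin":[0,0]}'
```

```text
clock: 17.95
position: [513.1, 374.8, 118.3]
orientation: [5.4, 89.6, 103.2]
force: [-4.2, -5.9, 13.4]
finger_gap: 55.7
clock: 18.15
position: [513.0, 374.7, 118.4]
orientation: [0.8, 89.6, 98.6]
force: [-1.5, 0.2, 2.0]
finger_gap: 55.8
```

```bash
python3 -m crank '{"grip":[80,80,80,80,80,80,80,80,70,60,60,60,60,60,60,60,60,60,60,60],"dp":[[0,0,0],[0,0,0],[0,0,0],[0,0,0],[0,0,15],[0,0,35],[0,0,45],[0,-20,20],[4,-38,0],[4,-38,0],[4,-38,0],[4,-38,0],[4,-38,0],[4,-38,0],[4,-38,0],[4,-38,0],[4,-38,0],[4,-38,0],[4,-38,0],[0,-20,0]],"spin":[0,0,0,0,0,0,0,0,0,0,0,0,0,0,0,0,0,0,0,0]}';  python3 - <<'E'
from chk import *
chk("S1",dict(top=(75,165,165,275),scene=(355,115,460,215)))
E
```

```text
clock: 20.15
position: [557.1, -98.3, 256.3]
orientation: [-68.4, 88.9, 29.8]
force: [1.1, 0.1, 0.0]
finger_gap: 59.8
(20.15, [557.1, -98.3, 256.3], np.float64(-81.88), [0.016, 0.009, -1.0])
top green [114. 220.] (516.3, 374.5, 103.3, 63.3, 7.91)
top white [117. 243.] (461.2, 372.0, 51.9, 10.9, -81.45)
top white [134. 222.] (514.3, 335.4, 107.9, 18.7, 7.04)
scene green [411. 158.] (517.9, 370.6, 112.1, 72.8, 7.36)
scene white [397. 173.] (529.5, 327.5, 108.3, 19.5, 7.1)
```

View pics/S1.png

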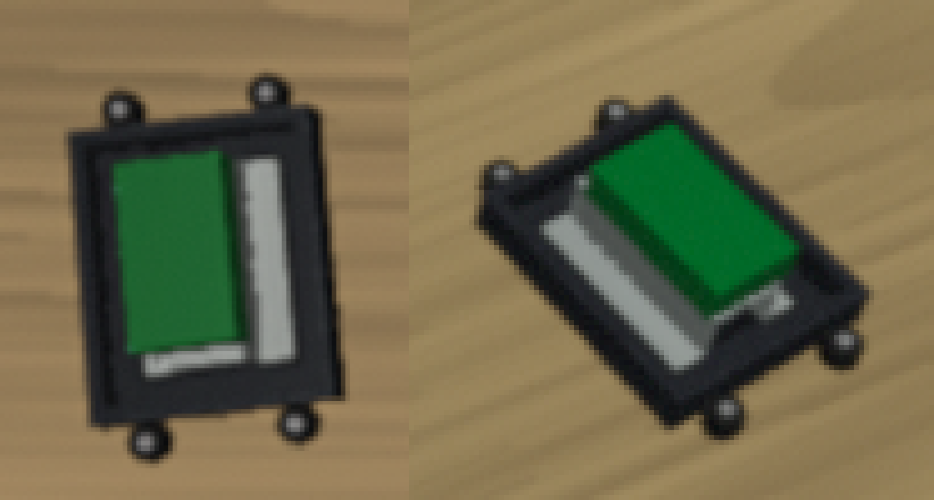

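```bash
python3 - <<'E'
from chk import *
chk("L2",dict(top=(375,165,455,295),scene=(90,210,195,335)))
# edges along long axis through the centre lines, in both views
def prof(n,c,yaw,offs,zs):
    pass
for nm in("top","scene"):
    c=vision.camera_info(nm); print(nm,(-np.array(c["R"]).T@np.array(c["t"])).round(0))
E
```

```text
(20.25, [557.0, -98.2, 256.2], np.float64(-81.95), [0.016, 0.009, -1.0])
top green [422. 229.] (504.3, -349.1, 180.9, 57.7, -4.41)
top white [383. 278.] (383.0, -273.6, 76.4, 54.3, -1.1)
top white [407. 275.] (394.6, -326.6, 107.1, 50.6, -8.62)
top white [399. 226.] (511.0, -308.4, 77.7, 41.6, -8.89)
top white [413. 182.] (619.0, -346.3, 109.6, 42.3, -21.67)
top white [388. 178.] (618.5, -291.3, 88.9, 80.7, -1.1)
scene green [137. 262.] (505.5, -351.4, 191.7, 61.3, -4.88)
scene white [130. 282.] (517.6, -361.7, 186.3, 60.8, -4.05)
scene white [156. 269.] (521.4, -316.3, 186.0, 16.9, -7.92)
top [ 422.   16. 1049.]
scene [1149. -326. 1144.]
```

View pics/L2.png

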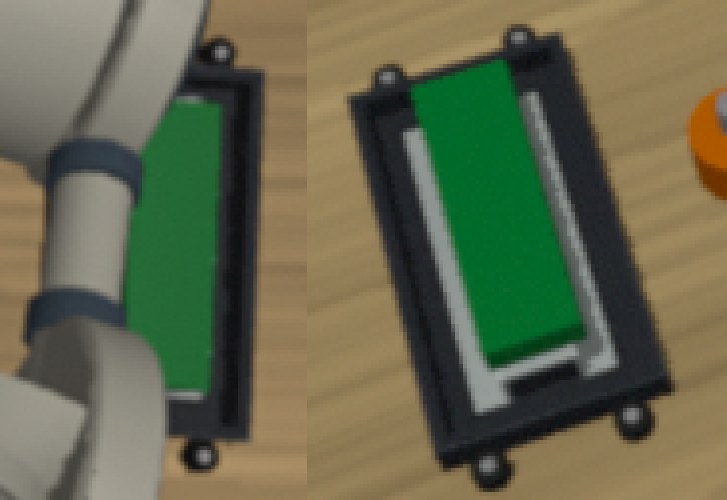

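```bash
cat > prof.py <<'E'
from h import *
def prof(n,im,cx,cy,yaw,half,z,lat=(-12,-6,0,6,12)):
    c=vision.camera_info(n);K,R,t=[np.array(c[k],float) for k in("K","R","t")]
    a=np.radians(yaw); e=np.array([np.cos(a),np.sin(a)]); q=np.array([-e[1],e[0]])
    out=[]
    for s in(-1,1):
        r=np.arange(half-16,half+14,1.0); acc=0
        for l in lat:
            P=np.c_[np.array([cx,cy])+s*r[:,None]*e+l*q,np.full(len(r),z)]
            p=(P@R.T+t)@K.T; uv=(p[:,:2]/p[:,2:]).astype(np.float32)
            acc=acc+cv2.remap(im,uv[:,0][:,None],uv[:,1][:,None],cv2.INTER_LINEAR)[:,0].astype(float)/len(lat)
        sat=acc[:,1]-acc[:,0]   # green-ness
        out.append((s,[f"{int(s*x)}:{int(g)}/{int(v)}" for x,g,v in zip(r,sat,acc[:,0])]))
    for o in out: print(n,z,*o)
E
python3 - <<'E'
from prof import *
for n in("top","scene"):
    im,_=grab(n); prof(n,im,512,374.5,7.7,55,34)
    prof(n,im,505,-351,-4.4,95,34,(-22,-16,-10) if n=="top" else (-12,-6,0,6,12))
E
```

```text
top 34 -1 ['-39:71/29', '-40:70/28', '-41:66/26', '-42:57/30', '-43:40/43', '-44:24/63', '-45:13/87', '-46:6/111', '-47:3/130', '-48:2/142', '-49:2/150', '-50:3/151', '-51:3/150', '-52:3/142', '-53:3/127', '-54:3/109', '-55:3/88', '-56:2/68', '-57:2/50', '-58:1/38', '-59:1/33', '-60:1/32', '-61:1/34', '-62:1/36', '-63:1/37', '-64:1/37', '-65:1/37', '-66:1/37', '-67:2/37', '-68:1/36']
top 34 1 ['39:69/30', '40:70/30', '41:70/30', '42:70/30', '43:69/31', '44:69/31', '45:69/31', '46:69/31', '47:69/31', '48:69/31', '49:70/30', '50:70/30', '51:70/30', '52:70/30', '53:70/31', '54:69/31', '55:68/30', '56:65/30', '57:57/30', '58:47/31', '59:34/31', '60:22/32', '61:10/34', '62:3/33', '63:1/31', '64:0/28', '65:0/24', '66:0/21', '67:0/20', '68:0/21']
top 34 -1 ['-79:69/36', '-80:69/35', '-81:69/35', '-82:70/34', '-83:70/34', '-84:71/34', '-85:71/33', '-86:71/32', '-87:66/33', '-88:61/35', '-89:49/47', '-90:32/66', '-91:18/84', '-92:11/103', '-93:5/119', '-94:2/116', '-95:2/106', '-96:1/91', '-97:1/71', '-98:1/54', '-99:1/45', '-100:1/40', '-101:0/39', '-102:1/40', '-103:1/41', '-104:2/42', '-10
[... 1215 characters left out ...]
/0', '-84:105/0', '-85:105/1', '-86:105/1', '-87:105/1', '-88:105/1', '-89:105/1', '-90:105/1', '-91:105/1', '-92:106/0', '-93:106/0', '-94:106/0', '-95:106/0', '-96:106/0', '-97:105/0', '-98:106/0', '-99:106/1', '-100:106/0', '-101:106/0', '-102:106/0', '-103:105/0', '-104:104/1', '-105:101/3', '-106:97/5', '-107:89/9', '-108:75/14']
scene 34 1 ['79:57/3', '80:57/4', '81:55/7', '82:50/15', '83:40/33', '84:31/55', '85:22/82', '86:14/111', '87:9/134', '88:8/140', '89:7/145', '90:6/144', '91:6/137', '92:6/124', '93:5/101', '94:4/78', '95:3/57', '96:2/40', '97:2/26', '98:1/22', '99:2/19', '100:2/18', '101:2/18', '102:1/19', '103:2/20', '104:2/23', '105:3/27', '106:2/31', '107:3/34', '108:3/35']
```

The centreline profiles disagree with the plan for the short block. It sits about +5 mm along the stiffener and +4 mm across, while the long block is within about 1–2 mm. I'll go back and shift the short block.

```bash
python3 -m crank '{"grip":[80,80,80,80,80,80,80,80,80,80,80,80,80,80,80],"dp":[[-3.5,38,0],[-3.5,38,0],[-3.5,38,0],[-3.5,38,0],[-3.5,38,0],[-3.5,38,0],[-3.5,38,0],[-3.5,38,0],[-3.5,38,0],[-3.5,38,0],[-3.5,38,0],[-3.5,38,0],[0,0,-20],[0,0,-15],[0,0,0]],"spin":[0,0,0,0,0,0,0,0,0,0,0,0,0,0,0]}';  python3 -c "
from h import *;print(jaw())"
```

```text
clock: 21.95
position: [500.6, 396.2, 223.6]
orientation: [-63.0, 88.7, 36.5]
force: [0.1, 0.1, 1.1]
finger_gap: 80.0
(21.95, [500.6, 396.2, 223.6], np.float64(-80.5), [0.018, 0.013, -1.0])
```

```bash
python3 -m crank '{"grip":[80,80,80,80,80,80],"dp":[[6,-10,-15],[6,-9,-25],[0,0,-25],[0,0,-12],[0,0,0],[0,0,0]],"spin":[-0.03,0,0,0,0,0]}';  python3 -c "
from h import *;print(jaw())"
```

```text
clock: 22.55
position: [511.5, 379.9, 149.7]
orientation: [-63.0, 88.5, 34.9]
force: [0.3, 0.6, 0.4]
finger_gap: 79.8
(22.55, [511.5, 379.9, 149.7], np.float64(-82.01), [0.022, 0.015, -1.0])
```

```bash
python3 -m crank '{"grip":[80,80,80,80,80,40,40,40,40,40,40,40],"dp":[[1,-4,-10],[0,0,-10],[0,0,-6],[0,0,-2],[0,0,0],[0,0,0],[0,0,0],[0,0,0],[0,0,0],[0,0,0],[0,0,0],[0,0,0]],"spin":[0,0,0,0,0,0,0,0,0,0,0,0]}';  python3 - <<'E'
from chk import *
chk("S2",dict(top=(75,165,165,275),scene=(355,115,460,215)))
from prof import *
E
```

```text
clock: 23.75
position: [513.5, 376.7, 122.7]
orientation: [-63.5, 88.2, 34.5]
force: [-0.1, -0.8, -1.8]
finger_gap: 56.0
(23.75, [513.5, 376.7, 122.7], np.float64(-81.98), [0.025, 0.017, -1.0])
top green [114. 236.] (477.4, 371.3, 62.9, 26.3, -82.7)
top white [ 78. 267.] (404.5, 466.7, 56.5, 24.0, 32.79)
top white [ 78. 215.] (529.8, 467.3, 44.5, 21.6, 3.36)
scene green [419. 164.] (541.5, 376.8, 72.8, 63.7, -82.88)
scene white [407. 183.] (568.8, 332.9, 28.6, 19.5, 7.38)
```

View pics/S2.png

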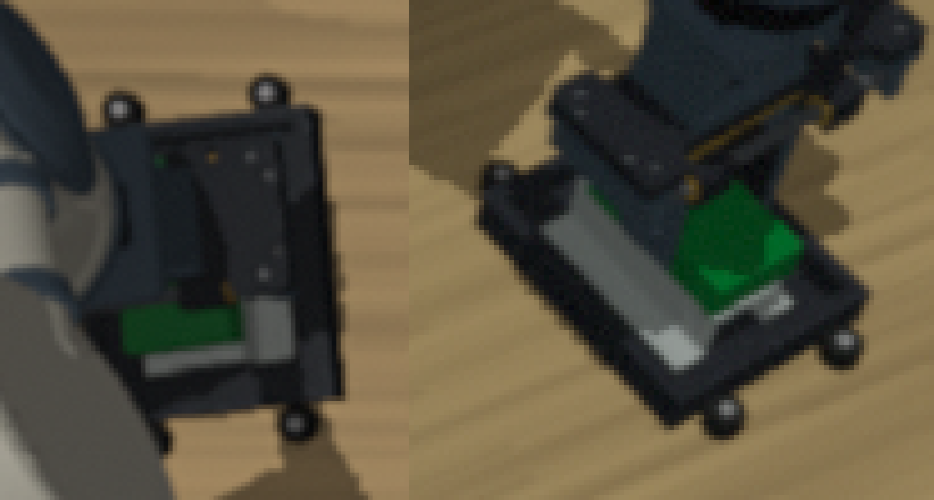

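Closing moved the block back about 3 mm across, which fixes the lateral error. It is still about 5 mm too far along +x, so I'll lift slightly, shift and lower.

```bash
python3 -m crank '{"grip":[40,40,40,40,40],"dp":[[0,0,3],[-2,-0.5,2],[-3,-1,0],[0,0,0],[0,0,0]],"spin":[0,0,0,0,0]}';  python3 -c "
from h import *;print(jaw())"
```

```text
clock: 24.35
position: [507.9, 375.0, 128.3]
orientation: [-63.5, 88.2, 34.5]
force: [-0.6, -0.4, -1.0]
finger_gap: 55.6
(24.35, [507.9, 375.0, 128.3], np.float64(-81.97), [0.025, 0.017, -1.0])
```

```bash
python3 -m crank '{"grip":[40,40,40],"dp":[[0.5,0,-2.5],[0,0,-2],[0,0,-1]],"spin":[0,0,0]}'; python3 -m crank '{"grip":[40,40],"dp":[[0,0,-1],[0,0,-0.5]],"spin":[0,0]}';python3 -c "
from h import *;print(jaw())"
```

```text
clock: 24.65
position: [508.6, 375.1, 122.5]
orientation: [-63.6, 88.2, 34.4]
force: [-6.3, -3.8, 27.1]
finger_gap: 55.4
clock: 24.85
position: [508.5, 375.1, 122.5]
orientation: [-63.7, 88.2, 34.3]
force: [-2.6, -1.1, 4.7]
finger_gap: 55.8
(24.85, [508.5, 375.1, 122.5], np.float64(-81.97), [0.026, 0.018, -1.0])
```

```bash
python3 -m crank '{"grip":[72,72,72,72,72,72,72,70,60,50,50,50,50,50,50,50,50,50,50,50],"dp":[[0,0,0],[0,0,0],[0,0,0],[0,0,12],[0,0,30],[0,0,45],[0,0,35],[0,-30,20],[4.5,-38,0],[4.5,-38,0],[4.5,-38,0],[4.5,-38,0],[4.5,-38,0],[4.5,-38,0],[4.5,-38,0],[4.5,-38,0],[4.5,-38,0],[4.5,-38,0],[4.5,-38,0],[0,-20,0]],"spin":[0,0,0,0,0,0,0,0,0,0,0,0,0,0,0,0,0,0,0,0]}';  python3 - <<'E'
from chk import *
chk("S3",dict(top=(75,165,165,275),scene=(355,115,460,215)))
from prof import *
for n in("top","scene"):
    im,_=grab(n); prof(n,im,512,374.5,7.7,55,34)
E
```

```text
clock: 26.85
position: [557.1, -108.7, 284.9]
orientation: [-72.6, 87.5, 25.8]
force: [0.4, 0.2, 0.6]
finger_gap: 50.0
(26.85, [557.1, -108.7, 284.9], np.float64(-81.63), [0.04, 0.019, -0.999])
top green [113. 223.] (510.6, 375.1, 102.8, 63.3, 7.89)
top white [134. 222.] (514.3, 335.6, 107.9, 18.7, 7.45)
scene green [410. 157.] (513.2, 371.2, 112.8, 73.3, 7.71)
scene white [423. 175.] (566.7, 380.9, 45.7, 21.0, -81.29)
scene white [398. 173.] (529.6, 327.4, 108.3, 20.0, 8.15)
top 34 -1 ['-39:69/32', '-40:69/31', '-41:70/31', '-42:70/31', '-43:71/31', '-44:71/30', '-45:70/29', '-46:68/27', '-47:61/28', '-48:48/34', '-49:33/46', '-50:20/63', '-51:9/79', '-52:5/91', '-53:2/94', '-54:1/89', '-55:1/77', '-56:1/63', '-57:1/48', '-58:2/37', '-59:1/33', '-60:1/33', '-61:1/34', '-62:1/36', '-63:1/36', '-64:1/37', '-65:1/37', '-66:1/37', '-67:1/37', '-68:1/37']
top 34 1 ['39:69/31', '40:69/30', '41:69/31', '42:69/31', '43:69/30', '44:69/30', '45:70/29', '46:71/29', '47:71/28', '48:70/30', '49:66/35', '50:59/44', '51:50/56', '52:40/70', '53:29/83', '54:19/92', '55:12/94', '56:7/90', '57:3/77', 
[... 154 characters left out ...]
1', '-41:95/1', '-42:95/1', '-43:95/1', '-44:96/1', '-45:95/1', '-46:95/2', '-47:94/2', '-48:95/1', '-49:95/1', '-50:95/1', '-51:95/1', '-52:96/1', '-53:96/0', '-54:96/1', '-55:96/1', '-56:96/1', '-57:96/1', '-58:95/1', '-59:94/2', '-60:93/3', '-61:90/4', '-62:87/4', '-63:81/6', '-64:73/8', '-65:62/11', '-66:47/15', '-67:32/20', '-68:20/24']
scene 34 1 ['39:58/6', '40:55/6', '41:50/12', '42:42/26', '43:33/44', '44:25/65', '45:18/88', '46:14/109', '47:11/127', '48:8/140', '49:7/142', '50:7/141', '51:6/137', '52:6/129', '53:5/114', '54:5/97', '55:4/83', '56:3/71', '57:3/65', '58:3/63', '59:3/64', '60:3/66', '61:3/69', '62:3/71', '63:3/72', '64:3/70', '65:4/63', '66:3/56', '67:3/47', '68:3/42']
```

View pics/S3.png

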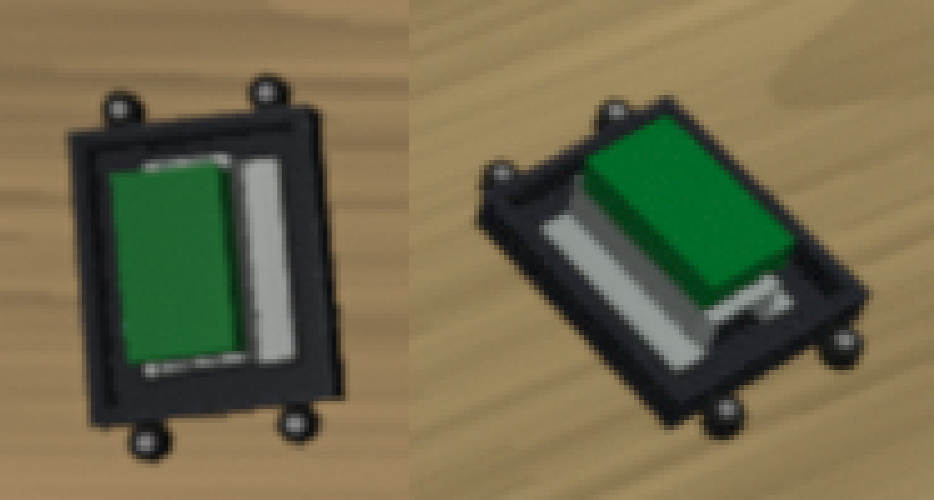

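Along the stiffener the margins are now even at both ends. Across, both views put the block about 4 mm too far outward (+y). Tool tilt has also built up to 2.5°. I'll turn the tool 180° on the way back, which flips the tilt, and shift the block once more.

```bash
python3 -m crank '{"grip":[70,70,70,70,70,70,70,70,70,70,70,70,70,70,70,70,70,70,70,70],"dp":[[-2,25,0],[-2,25,-3],[-2,25,-3],[-2,25,-3],[-2,25,-3],[-2,25,-3],[-2,25,-3],[-2,25,-3],[-2,25,-3],[-2,25,-3],[-2,25,-3],[-2,25,-3],[-2,25,-3],[-2,25,-3],[-2,25,-3],[-2,25,-3],[-2,25,-3],[-2,25,-3],[0,8,0],[0,0,0]],"spin":[-0.149,-0.149,-0.149,-0.149,-0.149,-0.149,-0.149,-0.149,-0.149,-0.149,-0.149,-0.149,-0.149,-0.149,-0.149,-0.149,-0.149,-0.149,-0.149,-0.149]}';  python3 -c "
from h import *;print(jaw())"
```

```text
clock: 29.05
position: [502.6, 394.1, 238.9]
orientation: [-70.2, 87.3, -143.8]
force: [-0.3, -0.8, 0.3]
finger_gap: 70.6
(29.05, [502.6, 394.1, 238.9], np.float64(-73.56), [-0.038, -0.028, -0.999])
```

```bash
python3 -m crank '{"grip":[80,80,80,80,80,80,80],"dp":[[3,-6,0],[3,-6,-20],[3,-2,-25],[0,0,-25],[0,0,-12],[0,0,0],[0,0,0]],"spin":[-0.07,-0.06,-0.02,0,0,0,0]}';  python3 -c "
from h import *;print(jaw())"
```

```text
clock: 29.75
position: [505.3, 387.4, 158.1]
orientation: [-71.5, 87.5, -153.8]
force: [0.1, 0.4, 0.5]
finger_gap: 80.1
(29.75, [505.3, 387.4, 158.1], np.float64(-82.29), [-0.04, -0.02, -0.999])
```

```bash
python3 -m crank '{"grip":[80,80,80,80,80,80],"dp":[[4,-5,0],[3,-4,-8],[0,0,-12],[0,0,-8],[0,0,-2],[0,0,0]],"spin":[0,0,0,0,0,0]}';  python3 -c "
from h import *;print(jaw())"
```

```text
clock: 30.35
position: [513.8, 378.3, 128.3]
orientation: [-72.0, 87.7, -154.3]
force: [-0.0, -0.6, 0.7]
finger_gap: 80.1
(30.35, [513.8, 378.3, 128.3], np.float64(-82.28), [-0.036, -0.017, -0.999])
```

```bash
python3 -m crank '{"grip":[80,80,40,40,40,40,40,40],"dp":[[0,0,-5],[0,0,-2],[0,0,0],[0,0,0],[0,0,0],[0,0,0],[0,0,0],[0,0,0]],"spin":[0,0,0,0,0,0,0,0]}'; python3 -m crank '{"grip":[40,40,40,40],"dp":[[0,0,3],[0.5,-2,2],[0,-2,0],[0,0,0]],"spin":[0,0,0,0]}';  python3 -c "
from h import *;print(jaw())"
```

```text
clock: 31.15
position: [513.8, 378.6, 121.2]
orientation: [-72.1, 87.7, -154.4]
force: [0.3, 0.5, -1.6]
finger_gap: 55.5
clock: 31.55
position: [514.4, 374.3, 126.8]
orientation: [-72.1, 87.7, -154.4]
force: [-0.6, 0.6, -1.0]
finger_gap: 55.5
(31.55, [514.4, 374.3, 126.8], np.float64(-82.26), [-0.036, -0.017, -0.999])
```

```bash
python3 -m crank '{"grip":[40,40,40],"dp":[[0,-0.5,-2.5],[0,0,-2],[0,0,-1]],"spin":[0,0,0]}'; python3 -m crank '{"grip":[40,40],"dp":[[0,0,-1],[0,0,-0.5]],"spin":[0,0]}'
```

```text
clock: 31.85
position: [514.5, 373.6, 120.9]
orientation: [-72.1, 87.7, -154.4]
force: [-0.8, -2.4, 24.3]
finger_gap: 55.5
clock: 32.05
position: [514.4, 373.6, 121.0]
orientation: [-72.1, 87.8, -154.3]
force: [-1.4, -1.1, 4.2]
finger_gap: 55.7
```

```bash
python3 -m crank '{"grip":[72,72,72,72,72,72,72,70,60,50,50,50,50,50,50,50,50,50,50,50],"dp":[[0,0,0],[0,0,0],[0,0,0],[0,0,12],[0,0,30],[0,0,45],[0,0,35],[0,-30,0],[4.3,-38,0],[4.3,-38,0],[4.3,-38,0],[4.3,-38,0],[4.3,-38,0],[4.3,-38,0],[4.3,-38,0],[4.3,-38,0],[4.3,-38,0],[4.3,-38,0],[4.3,-38,0],[0,-20,0]],"spin":[0,0,0,0,0,0,0,0,0,0,0,0,0,0,0,0,0,0,0,0]}';  python3 - <<'E'
from chk import *
chk("S4",dict(top=(75,165,165,275),scene=(355,115,460,215)))
E
```

```text
clock: 34.05
position: [561.2, -109.8, 262.3]
orientation: [-62.5, 88.5, -144.5]
force: [0.3, -0.0, 0.4]
finger_gap: 50.2
(34.05, [561.2, -109.8, 262.3], np.float64(-81.95), [-0.022, -0.015, -1.0])
top green [115. 222.] (511.7, 371.5, 102.4, 63.3, 7.58)
top white [134. 221.] (514.3, 335.4, 108.1, 18.4, 7.47)
scene green [409. 157.] (513.1, 367.3, 111.7, 73.8, 7.05)
scene white [423. 175.] (566.7, 380.8, 45.7, 20.7, -82.14)
scene white [397. 173.] (529.6, 326.7, 108.6, 19.9, 9.02)
```

Short block is now at about (511.7, 375) with yaw 7.6°, which matches the stiffener. Next is the large blue weight.

```bash
python3 -m crank '{"grip":[50,50,50,50,50,50,50,50],"dp":[[0,2,-20],[0,2,-35],[0,0,-35],[0,0,-20],[0,0,-4],[0,0,0],[0,0,0],[0,0,0]],"spin":[0,0,0,0,0,0,0,0]}';  python3 - <<'E'
from h import *
print(jaw())
im,d=grab("scene"); a=im[190:300,180:330]
cv2.imwrite("pics/W1.png",cv2.resize(cv2.cvtColor(a,cv2.COLOR_RGB2BGR),None,fx=4,fy=4,interpolation=3))
E
```

```text
clock: 34.95
position: [562.8, -102.7, 151.9]
orientation: [-46.3, 88.8, -128.3]
force: [-0.5, -0.3, 0.1]
finger_gap: 49.8
(34.95, [562.8, -102.7, 151.9], np.float64(-82.01), [-0.013, -0.017, -1.0])
```

View pics/W1.png

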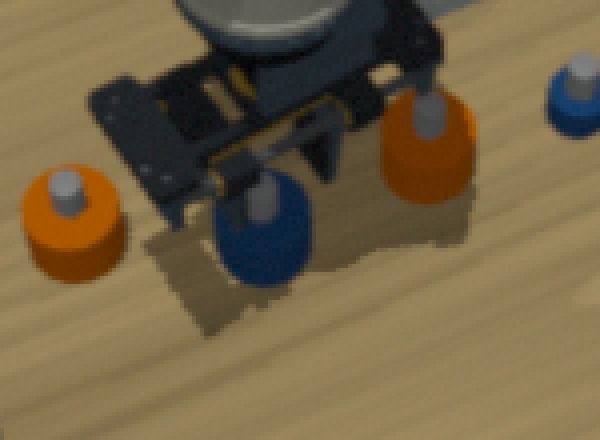

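The blue grip (262,195) lies nearer the left finger than the right one (325,165), so I'll shift about -7 mm in y before going down.

```bash
python3 -m crank '{"grip":[56,56,56,56,56,56],"dp":[[0,-4,0],[-1,-3,0],[0,0,-8],[0,0,-10],[0,0,-4],[0,0,0]],"spin":[0,0,0,0,0,0]}';  python3 - <<'E'
from h import *
print(jaw())
im,d=grab("scene"); a=im[190:300,180:330]
cv2.imwrite("pics/W2.png",cv2.resize(cv2.cvtColor(a,cv2.COLOR_RGB2BGR),None,fx=4,fy=4,interpolation=3))
E
```

```text
clock: 35.6
position: [562.2, -110.8, 129.5]
orientation: [-39.0, 88.8, -121.1]
force: [0.0, -0.6, 0.7]
finger_gap: 56.3
(35.6, [562.2, -110.8, 129.5], np.float64(-82.05), [-0.011, -0.018, -1.0])
```

View pics/W2.png

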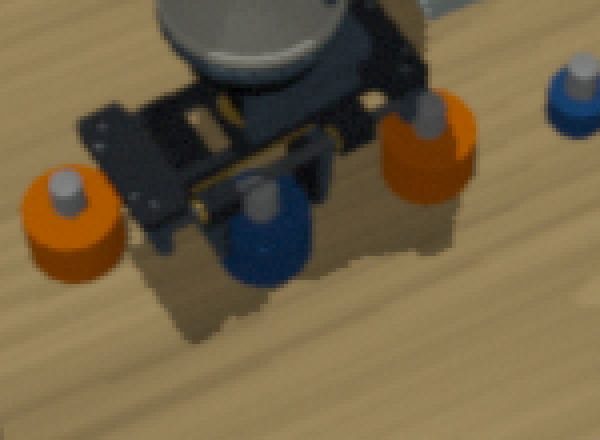

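The grip now sits between the fingers. That is the 16th picture, so from here I rely on numbers only.

```bash
python3 -m crank '{"grip":[10,10,10,10,10,10,10,10,10],"dp":[[0,0,-1],[0,0,0],[0,0,0],[0,0,0],[0,0,0],[0,0,0],[0,0,0],[0,0,0],[0,0,0]],"spin":[0,0,0,0,0,0,0,0,0]}';  python3 -m crank '{"grip":[10,10,10,10],"dp":[[0,0,8],[0,0,25],[0,0,40],[0,0,40]],"spin":[0,0,0,0]}'; python3 -c "
from h import *;print(jaw())"
```

```text
clock: 36.55
position: [561.9, -109.9, 128.6]
orientation: [-43.3, 88.8, -125.3]
force: [0.4, 0.3, -2.8]
finger_gap: 19.5
clock: 36.95
position: [558.1, -109.2, 240.4]
orientation: [-68.9, 88.4, -150.9]
force: [1.8, -0.1, -7.4]
finger_gap: 19.2
(36.95, [558.1, -109.2, 240.4], np.float64(-82.04), [-0.024, -0.013, -1.0])
```

```bash
python3 -m crank '{"grip":[10,10,10,10,10,10,10,10,10,10,10,10],"dp":[[-3,-15,10],[-5,-22,5],[-5,-22,0],[-5,-22,0],[-5,-22,0],[-5,-22,0],[-5,-22,0],[-5,-22,0],[-5,-22,0],[-5,-22,0],[-2,-12,0],[0,0,0]],"spin":[0,0,0,0,0,0,0,0,0,0,0,0]}'; python3 - <<'E'
from h import *
print(jaw())
E
```

```text
clock: 38.15
position: [500.6, -347.0, 258.2]
orientation: [-69.7, 88.4, -151.7]
force: [0.3, 0.0, -7.0]
finger_gap: 19.2
(38.15, [500.6, -347.0, 258.2], np.float64(-82.07), [-0.024, -0.013, -1.0])
```

```bash
python3 -m crank '{"grip":[10,10,10,10,10,10],"dp":[[4,-2,-10],[3,-1,-20],[0,0,-17],[0,0,-6],[0,0,0],[0,0,0]],"spin":[0,0,0,0,0,0]}'; cat > wchk.py <<'E'
from h import *
def w(zb,hb,ex):
    print(jaw())
    for n in("top","scene"):
        im,_=grab(n); S=4; big=cv2.resize(im,None,fx=S,fy=S,interpolation=3); hs=cv2.cvtColor(big,cv2.COLOR_RGB2HSV)
        up=lambda c:(c+.5)/S-.5
        for lab,m,z in(("blue",cv2.inRange(hs,(100,100,40),(130,255,255)),zb+hb),("green",cv2.inRange(hs,(45,90,30),(80,255,255)),58)):
            for c in rects(m,500):
                r=wrect(n,up(c.astype(float)),z)
                if np.hypot(r[0]-ex[0],r[1]-ex[1])<110:
                    W=ray(n,up(c.astype(float)),z)[:,:2]; W0=ray(n,up(c.astype(float)),zb)[:,:2]
                    print(n,lab,r,"xlim",W[:,0].min().round(1),W[:,0].max().round(1),"ylim",W[:,1].min().round(1),W[:,1].max().round(1),"| at base z xlim",W0[:,0].min().round(1),W0[:,0].max().round(1),"ylim",W0[:,1].min().round(1),W0[:,1].max().round(1))
E
python3 -c "
from wchk import *
w(monitor.observe()['position'][2]-128.6,44,(505,-351))"
```

```text
clock: 38.75
position: [508.8, -346.8, 200.8]
orientation: [-75.9, 88.4, -157.8]
force: [0.2, 0.2, -7.5]
finger_gap: 19.5
(38.75, [508.8, -346.8, 200.8], np.float64(-81.95), [-0.025, -0.01, -1.0])
top green (574.1, -351.9, 63.2, 38.1, -89.42) xlim 555.0 593.4 ylim -383.3 -320.4 | at base z xlim 553.1 591.0 ylim -377.6 -315.6
scene blue (521.2, -346.8, 64.6, 56.6, 1.05) xlim 488.5 553.6 ylim -375.4 -318.7 | at base z xlim 460.3 528.1 ylim -377.5 -318.4
scene green (549.3, -353.7, 105.9, 58.6, -4.21) xlim 494.5 604.1 ylim -384.9 -322.7 | at base z xlim 503.1 611.2 ylim -384.1 -322.7
scene green (424.2, -351.3, 24.1, 12.5, -88.55) xlim 417.8 430.5 ylim -363.3 -339.2 | at base z xlim 427.3 439.9 ylim -362.8 -339.0
```

```bash
python3 -m crank '{"grip":[10,10,10,10,10],"dp":[[0,-2,-4],[0,-1.5,-4],[0,0,-3],[0,0,-1],[0,0,0]],"spin":[0,0,0,0,0]}'; python3 -m crank '{"grip":[10,10],"dp":[[0,0,-1],[0,0,-0.7]],"spin":[0,0]}';python3 -c "
from wchk import *
w(monitor.observe()['position'][2]-128.6,44,(505,-351))"
```

```text
clock: 39.35
position: [509.3, -351.5, 189.7]
orientation: [-68.6, 88.5, -150.6]
force: [-0.2, 0.1, -8.3]
finger_gap: 19.2
clock: 39.55
position: [509.3, -351.6, 188.1]
orientation: [-68.2, 88.5, -150.2]
force: [-0.4, -0.1, -8.4]
finger_gap: 19.2
(39.55, [509.3, -351.6, 188.1], np.float64(-81.98), [-0.023, -0.013, -1.0])
top green (572.9, -351.9, 63.3, 40.5, -89.42) xlim 552.5 593.4 ylim -383.3 -320.4 | at base z xlim 552.3 593.2 ylim -382.7 -319.9
scene blue (522.2, -351.6, 63.8, 56.7, 2.65) xlim 489.2 554.0 ylim -380.8 -323.6 | at base z xlim 461.3 528.9 ylim -383.1 -323.6
scene green (555.4, -354.3, 93.3, 58.7, -4.61) xlim 511.0 604.1 ylim -384.9 -322.7 | at base z xlim 511.9 604.8 ylim -384.8 -322.7
```

```bash
python3 -m crank '{"grip":[10,10],"dp":[[0,0.3,-1],[0,0,-0.5]],"spin":[0,0]}';python3 -m crank '{"grip":[10,10],"dp":[[0,0,-1],[0,0,-0.5]],"spin":[0,0]}'
```

```text
clock: 39.85
position: [509.3, -351.2, 186.8]
orientation: [-67.8, 88.5, -149.7]
force: [-2.2, 2.0, 0.1]
finger_gap: 19.3
clock: 40.05
position: [509.2, -351.1, 186.7]
orientation: [-66.7, 88.5, -148.7]
force: [-2.4, 1.7, 0.2]
finger_gap: 19.0
```

```bash
python3 -m crank '{"grip":[50,50,50,50,50,50,50,50,50,50,50,50,50,50,50,50,50,50,50,50],"dp":[[0,0,0],[0,0,0],[0,0,0],[0,0,12],[0,0,30],[0,0,40],[0,0,20],[2,20,0],[4.3,38,0],[4.3,38,0],[4.3,38,0],[4.3,38,0],[4.3,38,0],[4.3,38,0],[4.3,38,0],[4.3,38,0],[4.3,38,0],[4.3,38,0],[4,30,0],[0,10,0]],"spin":[0,0,0,0,0,0,0,0,0,0,0,0,0,0,0,0,0,0,0,0]}'; python3 -c "
from wchk import *
w(58,44,(505,-351))
w(0,28,(558,103))"
```

```text
clock: 42.05
position: [553.1, 112.6, 297.5]
orientation: [-55.8, 88.6, -137.9]
force: [-0.2, -1.0, 0.1]
finger_gap: 50.1
(42.05, [553.1, 112.6, 297.5], np.float64(-82.05), [-0.018, -0.016, -1.0])
top blue (503.2, -343.8, 70.7, 54.2, -89.5) xlim 475.9 530.4 ylim -379.1 -308.5 | at base z xlim 478.4 535.5 ylim -397.5 -323.6
top green (505.0, -346.8, 181.5, 64.0, -4.29) xlim 412.7 593.4 ylim -383.3 -309.4 | at base z xlim 412.7 593.4 ylim -383.3 -309.4
scene blue (513.9, -350.3, 78.2, 56.5, 7.42) xlim 474.0 553.2 ylim -379.6 -322.9 | at base z xlim 445.6 528.0 ylim -381.9 -322.8
scene green (555.5, -353.6, 93.3, 57.6, -4.4) xlim 511.0 604.1 ylim -384.9 -322.3 | at base z xlim 511.0 604.1 ylim -384.9 -322.3
scene green (444.7, -346.6, 71.9, 62.3, -6.34) xlim 408.0 483.8 ylim -375.4 -313.3 | at base z xlim 408.0 483.8 ylim -375.4 -313.3
(42.15, [553.0, 111.2, 297.5], np.float64(-82.05), [-0.018, -0.017, -1.0])
scene blue (562.7, 98.4, 45.4, 38.6, -32.01) xlim 536.9 585.0 ylim 76.8 122.8 | at base z xlim 521.5 570.9 ylim 86.9 134.1
```

The large weight sits at about (503.5,-351) on a block centred at (504,-351). Next is the small weight at about (556.5,104).

```bash
python3 -m crank '{"grip":[50,50,50,50,50,50,50,50],"dp":[[2,-3,-20],[2,-2,-35],[0,0,-40],[0,0,-40],[0,0,-20],[0,0,-5],[0,0,0],[0,0,0]],"spin":[0,0,0,0,0,0,0,0]}'; python3 -c "
from h import *;print(jaw())"
```

```text
clock: 43.05
position: [557.7, 94.3, 135.5]
orientation: [-42.8, 88.7, -125.6]
force: [-1.0, -0.3, 0.6]
finger_gap: 49.9
(43.05, [557.7, 94.3, 135.5], np.float64(-82.79), [-0.013, -0.018, -1.0])
```

```bash
python3 -m crank '{"grip":[56,56,56,56,56,56],"dp":[[0,6,0],[0,4.5,0],[0,0,-7],[0,0,-9],[0,0,-3],[0,0,0]],"spin":[0,0,0,0,0,0]}'; python3 -c "
from h import *;print(jaw())"
```

```text
clock: 43.65
position: [559.4, 106.1, 118.5]
orientation: [-28.2, 88.9, -111.0]
force: [-0.1, -0.6, -0.1]
finger_gap: 56.1
(43.65, [559.4, 106.1, 118.5], np.float64(-82.77), [-0.007, -0.017, -1.0])
```

```bash
python3 -m crank '{"grip":[56,56,10,10,10,10,10,10,10,10],"dp":[[-2,0,-4],[0,0,-2],[0,0,0],[0,0,0],[0,0,0],[0,0,0],[0,0,0],[0,0,0],[0,0,0],[0,0,0]],"spin":[0,0,0,0,0,0,0,0,0,0]}'; python3 -c "
from h import *;print(jaw())";python3 -m crank '{"grip":[10,10,10,10,10,10],"dp":[[0,0,8],[0,0,25],[0,0,40],[0,0,40],[0,0,20],[0,0,0]],"spin":[0,0,0,0,0,0]}'; python3 -c "
from wchk import *
w(monitor.observe()['position'][2]-112.5,28,(558,103))"
```

```text
clock: 44.65
position: [557.2, 105.8, 112.0]
orientation: [-28.8, 88.9, -111.6]
force: [0.3, -0.1, -0.7]
finger_gap: 19.2
(44.65, [557.2, 105.8, 112.0], np.float64(-82.79), [-0.007, -0.018, -1.0])
clock: 45.25
position: [555.0, 105.7, 250.8]
orientation: [-38.2, 88.8, -121.0]
force: [-0.1, -0.5, -3.7]
finger_gap: 19.5
(45.25, [555.0, 105.7, 250.8], np.float64(-82.78), [-0.011, -0.018, -1.0])
scene blue (564.5, 96.2, 44.1, 37.4, -28.14) xlim 538.8 584.5 ylim 76.0 119.2 | at base z xlim 521.3 568.3 ylim 87.5 132.0
```

```bash
python3 -m crank '{"grip":[10,10,10,10,10,10,10,10,10,10,10,10],"dp":[[-2,15,0],[-4,25,0],[-4,25,0],[-4,25,0],[-4,25,0],[-4,25,0],[-4,25,0],[-4,25,0],[-4,25,0],[-4,25,0],[-2,15,0],[0,0,0]],"spin":[0,0,0,0,0,0,0,0,0,0,0,0]}'; python3 -c "
from h import *;print(jaw())"
```

```text
clock: 46.55
position: [500.9, 374.7, 226.4]
orientation: [-65.2, 86.9, -148.0]
force: [0.5, -1.0, -3.7]
finger_gap: 19.2
(46.55, [500.9, 374.7, 226.4], np.float64(-82.77), [-0.045, -0.028, -0.999])
```

```bash
python3 -m crank '{"grip":[10,10,10,10,10,10,10],"dp":[[5,1,-5],[5,0,-15],[4,0,-15],[0,0,-8],[0,0,0],[0,0,0],[0,0,0]],"spin":[0,0,0,0,0,0,0]}'; python3 -c "
from wchk import *
w(monitor.observe()['position'][2]-112.,28,(512,374))"
```

```text
clock: 47.25
position: [516.1, 372.0, 176.3]
orientation: [-64.5, 86.6, -147.5]
force: [-0.3, 0.0, -2.7]
finger_gap: 19.5
(47.25, [516.1, 372.0, 176.3], np.float64(-82.94), [-0.05, -0.032, -0.998])
top green (480.7, 366.9, 63.9, 40.2, -81.31) xlim 458.0 502.5 ylim 333.5 399.4 | at base z xlim 457.8 502.0 ylim 331.5 396.9
top green (548.8, 380.4, 21.3, 11.2, 2.77) xlim 538.4 559.3 ylim 374.3 386.5 | at base z xlim 537.7 558.5 ylim 372.1 384.2
scene blue (522.5, 359.9, 45.1, 40.7, 64.95) xlim 500.0 542.0 ylim 335.0 386.2 | at base z xlim 482.7 525.9 ylim 352.6 405.1
scene green (513.8, 367.1, 114.0, 74.3, 8.44) xlim 456.9 571.9 ylim 324.6 409.0 | at base z xlim 460.9 575.3 ylim 320.8 404.7
```

```bash
python3 -m crank '{"grip":[10,10,10,10],"dp":[[1,3,0],[0.5,2.5,0],[0,0,-0.5],[0,0,0]],"spin":[0,0,0,0]}'; python3 -c "
from wchk import *
w(monitor.observe()['position'][2]-112.,28,(512,374))"
```

```text
clock: 47.75
position: [518.0, 378.8, 177.5]
orientation: [-64.5, 86.8, -147.4]
force: [-0.5, -1.4, -2.7]
finger_gap: 19.1
(47.75, [518.0, 378.8, 177.5], np.float64(-82.9), [-0.047, -0.03, -0.998])
top green (482.1, 367.0, 64.1, 44.0, -80.46) xlim 455.7 504.8 ylim 333.5 399.6 | at base z xlim 455.4 504.2 ylim 331.1 396.7
scene blue (526.2, 366.4, 48.7, 39.5, 76.73) xlim 503.9 543.7 ylim 342.2 393.6 | at base z xlim 486.7 527.6 ylim 360.0 412.8
scene green (513.4, 366.9, 114.8, 74.1, 8.44) xlim 455.1 571.9 ylim 326.3 409.0 | at base z xlim 459.8 575.9 ylim 321.8 403.9
```

```bash
python3 -m crank '{"grip":[10,10,10],"dp":[[0,-1.5,-2],[0,0,-2],[0,0,-1]],"spin":[0,0,0]}';python3 -m crank '{"grip":[10,10],"dp":[[0,0,-1],[0,0,-0.5]],"spin":[0,0]}'; python3 -c "
from h import *;print(jaw())"
```

```text
clock: 48.15
position: [518.0, 377.0, 172.1]
orientation: [-64.5, 86.8, -147.4]
force: [-0.5, -0.9, -4.7]
finger_gap: 19.0
clock: 48.35
position: [517.9, 376.8, 170.3]
orientation: [-64.5, 86.8, -147.5]
force: [-2.0, -0.7, 3.3]
finger_gap: 19.1
(48.35, [517.9, 376.8, 170.3], np.float64(-82.92), [-0.048, -0.03, -0.998])
```

```bash
python3 -m crank '{"grip":[10,10],"dp":[[0,0,-1],[0,0,-0.5]],"spin":[0,0]}'; python3 -m crank '{"grip":[45,45,45,45,45,45,45,45,45,45,45,45],"dp":[[0,0,0],[0,0,0],[0,0,0],[0,0,8],[0,0,25],[0,0,40],[0,0,40],[-10,-30,10],[-10,-40,0],[-10,-40,0],[-10,-40,0],[0,0,0]],"spin":[0,0,0,0,0,0,0,0,0,0,0,0]}';python3 -c "
from wchk import *
w(58,28,(512,374));w(58,44,(505,-351))"
```

```text
clock: 48.55
position: [517.9, 376.8, 170.3]
orientation: [-64.4, 86.8, -147.4]
force: [-2.0, -2.8, 4.5]
finger_gap: 19.2
clock: 49.75
position: [476.2, 223.3, 303.2]
orientation: [-62.7, 87.2, -145.5]
force: [0.2, -0.2, -0.0]
finger_gap: 45.2
(49.75, [476.2, 223.3, 303.2], np.float64(-82.76), [-0.041, -0.028, -0.999])
scene blue (519.0, 364.9, 54.6, 40.3, -52.58) xlim 490.4 542.1 ylim 339.5 392.7 | at base z xlim 473.0 526.1 ylim 357.1 411.8
scene green (512.8, 366.5, 113.2, 75.3, 7.05) xlim 453.1 571.9 ylim 324.6 409.5 | at base z xlim 453.1 571.9 ylim 324.6 409.5
(49.85, [477.6, 226.1, 303.2], np.float64(-82.72), [-0.039, -0.027, -0.999])
top blue (503.2, -343.9, 70.6, 54.2, -89.5) xlim 475.9 530.4 ylim -379.1 -308.6 | at base z xlim 478.4 535.5 ylim -397.5 -323.7
top green (505.0, -346.9, 181.5, 64.1, -4.29) xlim 412.7 593.4 ylim -383.3 -309.4 | at base z xlim 412.7 593.4 ylim -383.3 -309.4
scene blue (513.9, -350.3, 78.2, 56.5, 7.42) xlim 474.0 553.2 ylim -379.6 -322.9 | at base z xlim 445.6 528.0 ylim -381.9 -322.8
scene green (554.3, -353.6, 95.7, 57.5, -4.4) xlim 508.6 603.1 ylim -384.9 -321.9 | at base z xlim 508.6 603.1 ylim -384.9 -321.9
scene green (444.7, -346.6, 71.9, 62.3, -6.34) xlim 408.0 483.8 ylim -375.4 -312.9 | at base z xlim 408.0 483.8 ylim -375.4 -312.9
```

```bash
python3 -m crank '{"grip":[45,45,45,45,45,45,45,45,45],"dp":[[0,-30,5],[0,-40,5],[0,-40,5],[0,-40,5],[0,-40,5],[0,-40,0],[0,-20,0],[0,0,0],[0,0,0]],"spin":[0,0,0,0,0,0,0,0,0]}';python3 - <<'E'
from wchk import *
w(58,28,(512,374))
from prof import *
im,_=grab("top"); a=cv2.cvtColor(cv2.imread("pics/top0.png"),cv2.COLOR_BGR2RGB)
for nm,(u0,v0,u1,v1) in dict(tin=(215,145,246,176),offcut=(196,243,256,270),orange1=(256,194,287,224),orange2=(342,210,375,242),red=(250,272,285,304),Ltray=(384,172,396,288),Stray=(88,180,100,262)).items():
    print(nm,np.abs(im[v0:v1,u0:u1].astype(int)-a[v0:v1,u0:u1]).mean().round(1))
E
```

```text
clock: 50.85
position: [482.4, -23.6, 328.3]
orientation: [-63.1, 87.4, -145.0]
force: [0.2, 0.3, 0.4]
finger_gap: 44.8
(50.85, [482.4, -23.6, 328.3], np.float64(-81.91), [-0.037, -0.026, -0.999])
top blue (509.8, 369.1, 42.1, 38.8, 63.61) xlim 491.3 529.9 ylim 349.0 394.2 | at base z xlim 493.3 533.0 ylim 358.6 405.2
top green (511.7, 371.4, 102.9, 64.5, 7.69) xlim 458.0 562.0 ylim 333.4 407.6 | at base z xlim 458.0 562.0 ylim 333.4 407.6
scene blue (519.0, 365.0, 54.7, 40.4, -52.88) xlim 490.4 542.1 ylim 339.5 392.7 | at base z xlim 473.0 526.1 ylim 357.1 411.8
scene green (513.3, 366.6, 114.4, 75.3, 7.05) xlim 453.1 571.9 ylim 324.6 409.5 | at base z xlim 453.1 571.9 ylim 324.6 409.5
tin 32.5
offcut 33.7
orange1 41.9
orange2 38.3
red 12.6
Ltray 1.2
Stray 1.3
```

```bash
python3 - <<'E'
from h import *
im,_=grab("scene"); a=cv2.cvtColor(cv2.imread("pics/scene0.png"),cv2.COLOR_BGR2RGB)
for nm,(u0,v0,u1,v1) in dict(tin=(332,230,362,265),offcut=(278,160,332,195),orange1=(272,208,302,242),orange2=(184,228,214,262)).items():
    A,B=[cv2.cvtColor(x[v0:v1,u0:u1],cv2.COLOR_RGB2GRAY).astype(np.float32) for x in(im,a)]
    print(nm,np.abs(A-B).mean().round(1),cv2.phaseCorrelate(B,A))
E
```

```text
tin 1.4 ((0.08910043696932846, 0.016243061656762592), 0.9573113198633547)
offcut 21.7 ((-0.3009003396948273, -0.09202863637227665), 0.42480257460119303)
orange1 7.4 ((0.012931277387069784, 0.04317946197685174), 0.9823438209516031)
orange2 1.4 ((0.0332252072617063, 0.05809890404118434), 0.9915771433600673)
```

```bash
python3 -c "
from rig import bot; print(bot.finish_job())"
```

```text
the job is handed in; nothing more can be done
None
```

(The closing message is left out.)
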